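# Feed the next test cassette from the sprung feeder into the sloping reader

### The job

Load the next test cassette into the reader: pull the red tab of the cassette feeder right out to its stop so that the bottom cassette is fed out, and ease the sprung tab back fully home without letting it snap. Then take the fed-out cassette and slide it, face up, down the reader's sloping slot until it is fully home, and leave it there. Do not disturb the other cassettes, the gel bottle, the timer, the sample pot or the marker.

Things in the scene. Friction and masses are not known exactly. Their poses are not given: they have to be found in the camera images.
- feeder: Cassette feeder fixed on a grey bench riser (riser top z = 0.095, over the sample pots). Base 212 x 86 x 8 mm; clear magazine x = -6 to 101, y = +-31, top 69 mm above the riser, with four cassettes stacked face up. Origin: underside, below the magazine's front wall (the gate). x points from exit to magazine: the tab is pulled and cassettes come out towards -x; z up.
- fed_out (a point): On the feeder: where the centre of a cassette's underside lies once fed out, 55 mm before the gate, 32 mm over the riser; frame as the feeder's. It lies level and free on two runners (together 30 mm wide, so its long edges overhang 8 mm, 24 mm clear below), its rear end 10 mm from the gate, its front end behind 3.5 mm high end lips: lift it straight up, no force needed.
- feed_slide (a joint): Sprung feed slide of the feeder, m: 0 = home, 0.103 = out at its stop. The spring pulls it home with 4 N at home, 9 N at the stop; its feed dog pushes the bottom cassette out through the gate and passes back under the stack. Let go when out, it snaps home at over 1 m/s.
- pull_tab (a point): Middle of the grip of the red pull tab at the slide's front end, frame as the feeder's. Tab 24 mm (x) by 18 mm (y) by 40 mm high; top 15 mm above this point, underside 25 mm below, riser 37 mm below (pulled out it may stand beyond the riser's front edge). Its y sides are free; behind it, at home, the runners end 22 mm from the tab.
- cassette: The bottom cassette in the magazine, the next to be read: flat white plastic six-strip test cassette 89 x 47 x 5.4 mm, about 14 g. Origin: centre of its underside; x along its 89 mm length (as the feeder's x), z up out of its printed face.
- cassette_b: Second cassette from the bottom, same size. Stays in the magazine (drops 5 mm when the bottom one has gone).
- cassette_c: Third cassette, same size. Stays in the magazine.
- cassette_d: Top cassette of the stack, same size. Stays in the magazine.
- reader: Cassette reader fixed on the riser (a 380 x 635 mm board): white wedge on a grey foot 132 x 106 mm (x = -102 to 30), 104 mm high, sloping 35 degrees down towards the robot's side (its -x); the slot opens at its high rear. Origin: underside, in the middle of its width; x axis points level from its low front to its high rear, z up.
- reader_home (a point): Where the cassette's origin is when fully home in the reader's slot. x up the 35 degree slope, y across, z out of the sloping face (leans to the reader's -x). Slot floor z = 0, sides y = +-25 mm, end stop x = -45.5 mm, cover with dark window 7.5 to 13.5 mm over the floor from x = -59 to 6 mm. A cassette fully home sticks out 38 mm up the slope.
- slot_mouth (a point): Mouth of the reader's slot: floor middle at the cover's edge, 6 mm up the slope from the home point; frame as reader_home. Flared cheeks (to 59 mm apart) and a raised lip reach 9 mm up the slope from here; the floor is full width to 8 mm, then a tongue 26 mm wide to 35 mm, so a cassette's edges are free there for the fingers. Slide in down the slope (-x).
- gel_pump: White pump bottle, 68 x 60 x 167 mm, loose, origin at the centre of its underside, standing on the riser between feeder and reader. Bystander.
- bench_timer: Square digital timer 62 x 62 x 20 mm, loose, origin at the centre of its underside, lying on the riser. Bystander.
- pot: Lidded sample pot, diameter 61, height 56 mm, loose, origin at the centre of its underside, on the riser. Bystander.
- marker: Black marker pen 18 x 132 x 19 mm, along its y axis, loose, origin at the centre of its underside, lying along the rear of the riser. Bystander.

How it is judged:
By the outcome, as a careful person would: the job done as asked, in the order asked, and still so for the second after the job is handed in, with the robot touching nothing.
It also fails if it takes over 54 s, if anything falls off the work surface, if the arm or the gripper's body presses on something with over 40 N, if the wrist force passes 120 N, or if a joint passes its speed limit or range.

### The arm

A 6-joint arm with a two-finger parallel gripper is mounted at the origin on a cart in front of the work surface, level with it; the furniture and walls round the work are solid. World frame = base frame: x ahead of the robot, y to its left, z up, the work surface at z = 0. Lengths are in m, angles in degrees, forces in N, time in s.
With the tool pointing down it reaches from about 0.35 to 0.875 m from the base axis. Payload 4.2 kg.
Tool frame: the origin (TCP) lies between the finger pads; the fingertips stand 14 mm ahead of it and the grasp point (between the pads) lies 5 mm behind it; z points along the fingers, y is the line along which they close (so a half turn about z gives the same grasp; the last joint's range is limited). The gripper opens to 87 mm and grips with 3 to 60 N. Pads are 19 mm wide; open, the fingers measure 117 mm over their backs; the gripper's body (75 mm by 190 mm) begins 51 mm behind the grasp point.
Start: joints at [80.478, 22.042, 0.453, 0, -68.411, -14.817], TCP at [0.258, 0.569, 0.237] pointing down, gripper open.
Joint ranges: [-179.83, 179.83], [-69.29, 118.12], [-61.27, 80.66], [-181.25, 117.63], [-171.15, -9.14], [-177.46, 177.46]. Speed limits (degrees/s): [159.86, 159.86, 180, 180, 180, 180].

### API

Orientations are given as a 3x3 rotation matrix whose columns are the frame's x, y, z axes.
In Python, from station import * gives the robot as it stands. The module is installed in compiled form; this text tells all that it offers.
- The arm moves only by the tool play_rows, never from a script. Its argument "steps" is a list of rows, each an object of numbers: "ax", "ay", "az": the turn, a rotation vector about the tool's x, y, z in degrees; "dx", "dy", "dz": the shift along the tool's x, y, z in mm; "claw": the finger opening in mm, from 0 to 87. A call has 1 to 20 rows; each row shifts and turns the commanded pose from where the row before left it, along the tool's axes as they then stand; what a row does not reach is not made up. A row lasts 1/10 s, in which the tool goes at most 50 mm and 8.59 degrees, less where a joint would pass 70% of its speed; a pose out of reach is approached as far as the arm can. A call with a gripper value outside its range is refused whole. The fingers move at their own pace and stop on an object; the grip force is fixed at half the most. Time passes only in rows, so rows that do not move let the fingers close. It gives the time, the measured TCP pose, the force, the opening and the grip force at its end, in the units of the state.
- sense(): the state, without advancing time (a new reading comes with each control period).
- capture(name): name is "scene" or "side" or "wrist"; returns a dict with "frame" (400x640x3 uint8, blue, green, red), "range_z" (400x640 float32, m along the optical axis (not along the pixel's ray), 0 where there is no reading), "fx", "fy", "cx", "cy" (pixels), "k1" (the pictures are not rectified: a ray, as slopes to the right and down, at radius r is drawn at 1 + k1 r^2 times it, then the intrinsics apply), "xyz" and "rotation" of the camera in the world. Camera axes: x right, y down, z forward; pixel columns grow to the right and rows downward; lengths in m; the calibration is good to about 2 mm. A picture is of the moment at which its call begins.
- finish_job(): hands the job in; it is judged then, once.
The state is a dict: "time_s": time; "joints": joint angles; "joint_velocities": joint speeds; "effort": joint torques, N m; "tcp_pos": TCP position; "ee_rot": TCP orientation; "wrist_force": force on the tool from outside, world axes, zero at the start; "moment": the same for the moment, N m; "gripper_width": opening from 0.0 (shut) to 1.0 (fully open); "gripper_force": force on a finger pad.
Only numpy, scipy, OpenCV 4.12 (cv2) and the standard library are available. Lean on these libraries where they do the work, as an engineer would, in place of code of your own. Each camera call takes 0.05 s, during which the arm holds its last target. There are 200 camera calls.

## Working session

There is one attempt and no reset: what is moved stays moved. The work goes in short steps, Python scripts to look and compute and a tool call to move; the robot and the scene stay as the last step left them, time stands still between calls to the robot, and variables do not carry over. Pictures are saved under pics/ and viewed, at most 10 in all, crops included, and the job is handed in when it is done.

Besides the shell and the picture viewer there is one more tool, called after "Request:" as name(argument=value, ...), one argument or row to a line, values as JSON. play_rows: Moves the arm, as the interface text tells. Its arguments: {"type":"object","properties":{"steps":{"type":"array"}},"required":["steps"]}

```bash
mkdir -p pics
cat > h.py <<'E'
from station import *
import numpy as np, cv2
def save(c,name,box=None,s=1):
    f=c["frame"]
    if box: f=f[box[1]:box[3],box[0]:box[2]]
    cv2.imwrite("pics/"+name,cv2.resize(f,None,fx=s,fy=s,interpolation=cv2.INTER_CUBIC))
def cloud(c):
    v,u=np.mgrid[0:400,0:640].astype(float)
    x=(u-c["cx"])/c["fx"]; y=(v-c["cy"])/c["fy"]; X,Y=x.copy(),y.copy()
    for _ in range(8):
        r=X*X+Y*Y; X=x/(1+c["k1"]*r); Y=y/(1+c["k1"]*r)
    z=c["range_z"]; P=np.stack([X*z,Y*z,z],-1)@np.array(c["rotation"]).T+np.array(c["xyz"])
    P[z<=0]=np.nan
    return P
E
python3 - <<'E'
from h import *
import pickle
D={n:capture(n) for n in("scene","side","wrist")}
pickle.dump(D,open("d0.pkl","wb"))
save(D["scene"],"s0.png",s=1.25);save(D["side"],"d0.png",s=1.25)
for n,c in D.items(): print(n,c["xyz"],np.round(c["rotation"],3).tolist(),c["fx"],c["k1"])
s=sense();print(s["time_s"],s["tcp_pos"],s["ee_rot"],s["gripper_width"])
E
```

```text
scene [0.08522652 0.44708448 0.79861897] [[-0.659, -0.467, 0.59], [-0.752, 0.386, -0.535], [0.022, -0.796, -0.605]] 457.53668748424286 0.009970324095136162
side [ 0.40013014 -0.807939    0.64392342] [[0.94, -0.157, 0.304], [-0.341, -0.498, 0.797], [0.026, -0.853, -0.521]] 443.11948847275113 -0.11873676952351131
wrist [0.3213787  0.53977402 0.38307749] [[-0.412, -0.879, -0.241], [-0.911, 0.398, 0.107], [0.002, 0.264, -0.965]] 351.2761702911789 -0.05082291097061765
0.15 [0.25739916 0.56906457 0.23572853] [[ 9.11063158e-01 -4.12266394e-01 -5.84604448e-04]
 [-4.12266795e-01 -9.11061849e-01 -1.54824279e-03]
 [ 1.05677665e-04  1.65155997e-03 -9.99998631e-01]] 0.9987921914389735
```

View pics/s0.png

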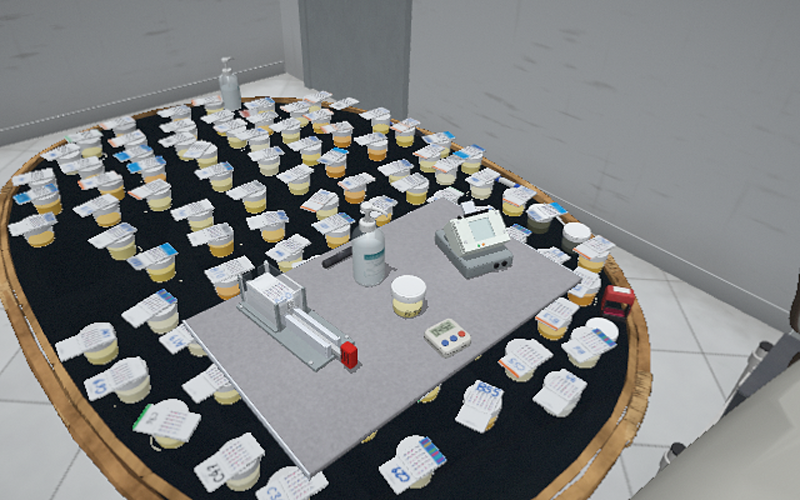

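View pics/d0.png

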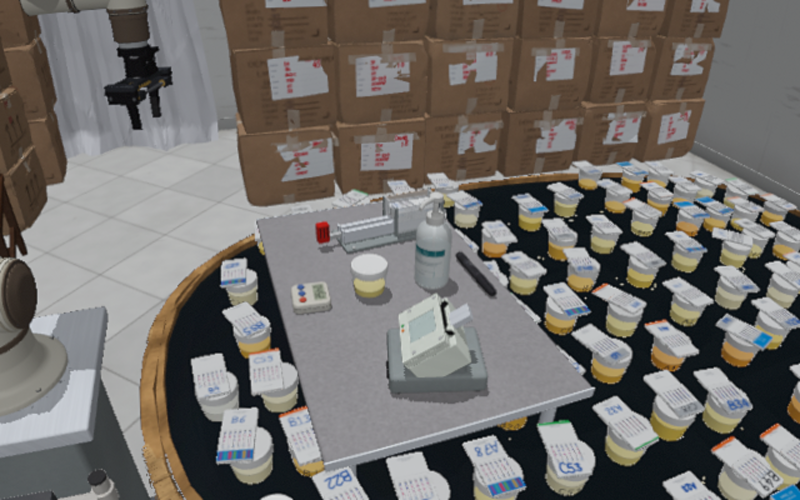

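The scene picture shows the feeder at (280,310) with its red tab at (348,353), and the reader at (475,240). The gel bottle is at (370,250), the pot at (408,297) and the timer at (447,337). The side picture shows the reader at (437,345), with the slot opening away from the robot at (460,312).

Run:
```python
from h import *
import pickle
D=pickle.load(open("d0.pkl","rb"))
for n in("scene","side"):
    c=D[n];P=cloud(c);f=c["frame"].astype(int)
    red=(f[...,2]>130)&(f[...,1]<60)&(f[...,0]<60)
    Q=P[red];Q=Q[(Q[:,2]>.09)&(Q[:,0]<.9)]
    if n=="scene": Q=Q[Q[:,1]>0]
    print(n,"red",len(Q),np.nanmin(Q,0),np.nanmax(Q,0),np.nanmedian(Q,0))
    T=Q[Q[:,2]>np.nanmax(Q[:,2])-.004];print(" top",T.mean(0),len(T))
    A=P.reshape(-1,3);A=A[np.isfinite(A).all(1)]
    R=A[(abs(A[:,2]-.095)<.004)&(A[:,0]>.25)&(A[:,0]<1)]
    print(" riser",len(R),np.median(R[:,2]),cv2.minAreaRect(R[:,:2].astype(np.float32)))
    # occupancy clusters above riser
    H=A[(A[:,2]>.1)&(A[:,2]<.3)&(A[:,0]>.3)&(A[:,0]<.85)&(abs(A[:,1])<.5)]
    g=np.zeros((300,500),np.uint8)
    ij=((H[:,:2]-[.3,-.5])/.002).astype(int);ok=(ij[:,0]<300);g[ij[ok,0],ij[ok,1]]=255
    g=cv2.morphologyEx(g,cv2.MORPH_CLOSE,np.ones((3,3)))
    k,l,st,ce=cv2.connectedComponentsWithStats(g)
    for i in range(1,k):
        if st[i,4]<60: continue
        m=l[ij[:,0].clip(0,299),ij[:,1]]==i
        h=H[m];print("  cl",h[:,:2].mean(0).round(3),h.min(0).round(3),h.max(0).round(3),[np.round(x,3) for x in cv2.minAreaRect(h[:,:2].astype(np.float32))],len(h))
c=D["scene"]
save(c,"c1.png",(170,190,310,310),5)
save(D["side"],"c2.png",(290,210,410,330),5)
```

```text
scene red 144 [0.56237584 0.08083821 0.11075129] [0.58552858 0.09817632 0.14873893] [0.57103598 0.09341967 0.14329042]
 top [0.57448142 0.08897854 0.14637437] 60
 riser 25596 0.09450497130142949 ((0.7177968621253967, -0.7243815660476685), (0.47086694836616516, 1.953127145767212), 2.7662651538848877)
  cl [ 0.514 -0.069] [ 0.485 -0.105  0.1  ] [ 0.549 -0.04   0.118] [array([ 0.518, -0.073]), array([0.063, 0.063]), np.float64(84.435)] 720
  cl [0.702 0.109] [0.562 0.05  0.1  ] [0.818 0.156 0.167] [array([0.69 , 0.101]), array([0.256, 0.087]), np.float64(5.796)] 3936
  cl [ 0.63  -0.262] [ 0.574 -0.335  0.1  ] [ 0.727 -0.212  0.194] [array([ 0.65, -0.28]), array([0.109, 0.136]), np.float64(73.534)] 2367
  cl [ 0.609 -0.067] [ 0.585 -0.105  0.1  ] [ 0.647 -0.043  0.154] [array([ 0.617, -0.075]), array([0.058, 0.062]), np.float64(48.565)] 776
  cl [ 0.681 -0.288] [ 0.669 -0.305  0.18 ] [ 0.695 -0.274  0.2  ] [array([ 0.681, -0.29 ]), array([0.029, 0.022]), np.float64(68.041)] 105
  cl [ 0.715 -0.066] [ 0.695 -0.102  0.1  ] [ 0.75  -0.046  0.262] [array([ 0.721, -0.072]), array([0.061, 0.0
[... 594 characters left out ...]
.341)] 636
  cl [0.692 0.089] [0.56  0.046 0.1  ] [0.811 0.142 0.165] [array([0.688, 0.092]), array([0.255, 0.077]), np.float64(6.175)] 2216
  cl [ 0.639 -0.303] [ 0.573 -0.351  0.1  ] [ 0.726 -0.216  0.2  ] [array([ 0.648, -0.283]), array([0.108, 0.136]), np.float64(74.064)] 4987
  cl [ 0.612 -0.088] [ 0.585 -0.108  0.1  ] [ 0.645 -0.048  0.152] [array([ 0.615, -0.078]), array([0.06 , 0.058]), np.float64(73.651)] 843
  cl [ 0.719 -0.096] [ 0.693 -0.111  0.1  ] [ 0.756 -0.059  0.262] [array([ 0.725, -0.088]), array([0.047, 0.06 ]), np.float64(71.327)] 1690
  cl [ 0.802 -0.103] [ 0.794 -0.161  0.1  ] [ 0.814 -0.03   0.115] [array([ 0.803, -0.096]), array([0.017, 0.131]), np.float64(2.16)] 318
```

View pics/c1.png

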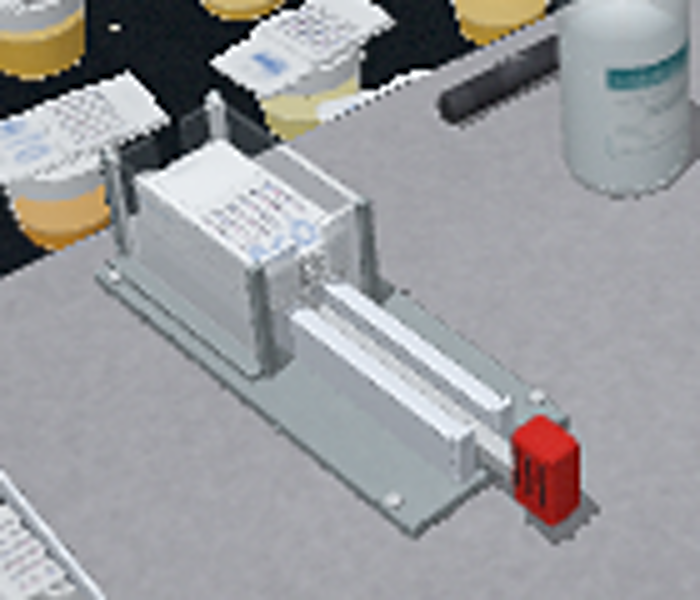

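View pics/c2.png

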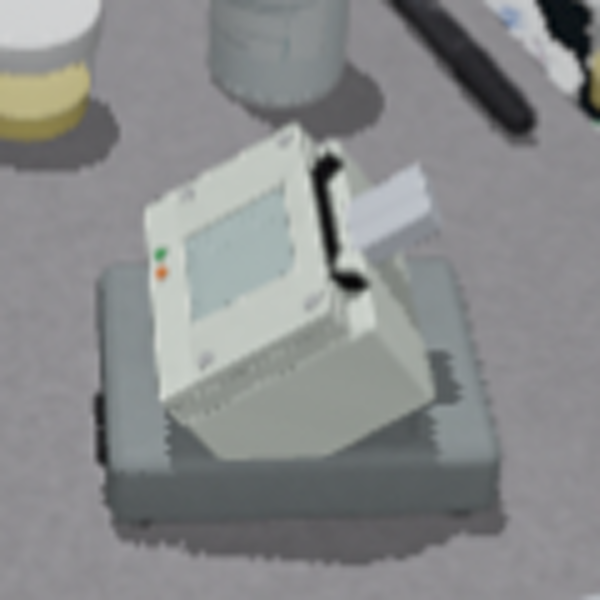

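The first crop shows the feeder square-on: tab top at (545,432), runners ending at (485,430), gate at (310,300). The second shows the reader with its window face towards the robot and its slot mouth (black cheeks) at (335,220), where the white tongue runs up to (425,200). The two cameras agree on the feeder yaw at about 5.9° and the tab centre at about (0.574, 0.089), and the tab top at z = 0.147 is as expected. I'm moving above the tab.

Request:
play_rows(
  steps=[
    {"az":-7.55,"claw":87},
    {"az":-7.55,"claw":87},
    {"az":-7.55,"claw":87},
    {"az":-7.55,"claw":87},
    {"dx":19,"dy":36.4,"dz":2,"claw":87},
    {"dx":19,"dy":36.4,"dz":2,"claw":87},
    {"dx":19,"dy":36.4,"dz":2,"claw":87},
    {"dx":19,"dy":36.4,"dz":2,"claw":87},
    {"dx":19,"dy":36.4,"dz":2,"claw":87},
    {"dx":19,"dy":36.4,"dz":2,"claw":87},
    {"dx":19,"dy":36.4,"dz":2,"claw":87},
    {"dx":19,"dy":36.4,"dz":2,"claw":87},
    {"dx":19,"dy":36.4,"dz":2,"claw":87},
    {"dx":19,"dy":36.4,"dz":2,"claw":87},
    {"dx":19,"dy":36.4,"dz":2,"claw":87},
    {"dx":19,"dy":36.4,"dz":2,"claw":87},
    {"dx":19,"dy":36.4,"dz":2,"claw":87},
    {"dx":19,"dy":36.4,"dz":2,"claw":87},
    {"claw":87},
  ],
)

```text
invalid input at $.steps[0]: expected keys ax, ay, az, dx, dy, dz, claw
```

```bash
cat >> h.py <<'E'
from scipy.spatial.transform import Rotation as Ro
def go(p,R):
    s=sense();Rc=np.array(s["ee_rot"])
    rv=Ro.from_matrix(Rc.T@R).as_rotvec(degrees=True)
    d=(np.array(p)-s["tcp_pos"])*1000
    print("t",round(s["time_s"],2),"tcp",np.round(s["tcp_pos"],4),"rv",rv.round(2),"shift in target axes",(R.T@d).round(1),"in current",(Rc.T@d).round(1),"F",np.round(s["wrist_force"],1),"w",round(s["gripper_width"]*87,1),"gf",np.round(s["gripper_force"],1),"J",np.round(s["joints"],1))
def down(a):
    c,s=np.cos(np.radians(a)),np.sin(np.radians(a));return np.array([[c,s,0],[s,-c,0],[0,0,-1.]])
E
python3 - <<'E'
from h import *
go([.574,.089,.127],down(5.9))
c=capture("wrist");P=cloud(c);f=c["frame"].astype(int)
red=(f[...,2]>110)&(f[...,1]<60)&(f[...,0]<60)&np.isfinite(P[...,0])&(P[...,2]<.2)&(P[...,2]>.09)
Q=P[red];T=Q[Q[:,2]>.142];print(len(T),T.mean(0),T.min(0),T.max(0),cv2.minAreaRect(T[:,:2].astype(np.float32)))
save(c,"w1.png",s=1.25)
E
```

```text
t 0.15 tcp [0.2574 0.5691 0.2357] rv [ 9.000e-02  2.000e-02 -3.025e+01] shift in target axes [265.6 510.1 108.7] in current [486.3 306.7 109.3] F [0.2 0.2 0.1] w 86.9 gf 0.0 J [ 80.5  22.1   0.4  -0.  -68.4 -14.8]<stdin>:5: RuntimeWarning: Mean of empty slice.
  ret = um.true_divide(
Traceback (most recent call last):
ValueError: zero-size array to reduction operation minimum which has no identity
```

All seven keys are needed in each row.

Request:
play_rows(
  steps=[
    {"ax":0,"ay":0,"az":-7.55,"dx":0,"dy":0,"dz":0,"claw":87},
    {"ax":0,"ay":0,"az":-7.55,"dx":0,"dy":0,"dz":0,"claw":87},
    {"ax":0,"ay":0,"az":-7.55,"dx":0,"dy":0,"dz":0,"claw":87},
    {"ax":0,"ay":0,"az":-7.55,"dx":0,"dy":0,"dz":0,"claw":87},
    {"ax":0,"ay":0,"az":0,"dx":19,"dy":36.4,"dz":2,"claw":87},
    {"ax":0,"ay":0,"az":0,"dx":19,"dy":36.4,"dz":2,"claw":87},
    {"ax":0,"ay":0,"az":0,"dx":19,"dy":36.4,"dz":2,"claw":87},
    {"ax":0,"ay":0,"az":0,"dx":19,"dy":36.4,"dz":2,"claw":87},
    {"ax":0,"ay":0,"az":0,"dx":19,"dy":36.4,"dz":2,"claw":87},
    {"ax":0,"ay":0,"az":0,"dx":19,"dy":36.4,"dz":2,"claw":87},
    {"ax":0,"ay":0,"az":0,"dx":19,"dy":36.4,"dz":2,"claw":87},
    {"ax":0,"ay":0,"az":0,"dx":19,"dy":36.4,"dz":2,"claw":87},
    {"ax":0,"ay":0,"az":0,"dx":19,"dy":36.4,"dz":2,"claw":87},
    {"ax":0,"ay":0,"az":0,"dx":19,"dy":36.4,"dz":2,"claw":87},
    {"ax":0,"ay":0,"az":0,"dx":19,"dy":36.4,"dz":2,"claw":87},
    {"ax":0,"ay":0,"az":0,"dx":19,"dy":36.4,"dz":2,"claw":87},
    {"ax":0,"ay":0,"az":0,"dx":19,"dy":36.4,"dz":2,"claw":87},
    {"ax":0,"ay":0,"az":0,"dx":19,"dy":36.4,"dz":2,"claw":87},
    {"ax":0,"ay":0,"az":0,"dx":0,"dy":0,"dz":0,"claw":87},
  ],
)

```text
time_s: 2.1
tcp_pos: [0.5757, 0.086, 0.2076]
ee_rot: [[0.995, 0.097, -0.001], [0.097, -0.995, -0.001], [-0.001, 0.001, -1.0]]
wrist_force: [-0.5, 0.6, -0.3]
gripper_width: 1.003
gripper_force: 0.0
```

```bash
cat > m.py <<'E'
from h import *
go([.574,.089,.127],down(5.9))
c=capture("wrist");P=cloud(c);f=c["frame"].astype(int)
save(c,"w1.png",s=1.25)
red=(f[...,2]>110)&(f[...,1]<60)&(f[...,0]<60)&np.isfinite(P[...,0])&(P[...,2]<.2)&(P[...,2]>.09)
Q=P[red];T=Q[Q[:,2]>.142];print(len(T),T.mean(0),T.min(0),T.max(0),cv2.minAreaRect(T[:,:2].astype(np.float32)))
E
python3 m.py
```

```text
t 2.1 tcp [0.5757 0.086  0.2076] rv [ 0.05  0.06 -0.35] shift in target axes [-1.4 -3.1 80.6] in current [-1.3 -3.2 80.6] F [-0.5  0.6 -0.3] w 87.2 gf 0.0 J [ 24.4  19.2  -8.2   0.  -62.7  71.1]
890 [0.57400705 0.08737055 0.14587087] [0.56179421 0.07837604 0.14223894] [0.58490851 0.0961725  0.14863108] ((0.5732737183570862, 0.08725809305906296), (0.02262449450790882, 0.016660723835229874), 4.8208537101745605)
```

View pics/w1.png

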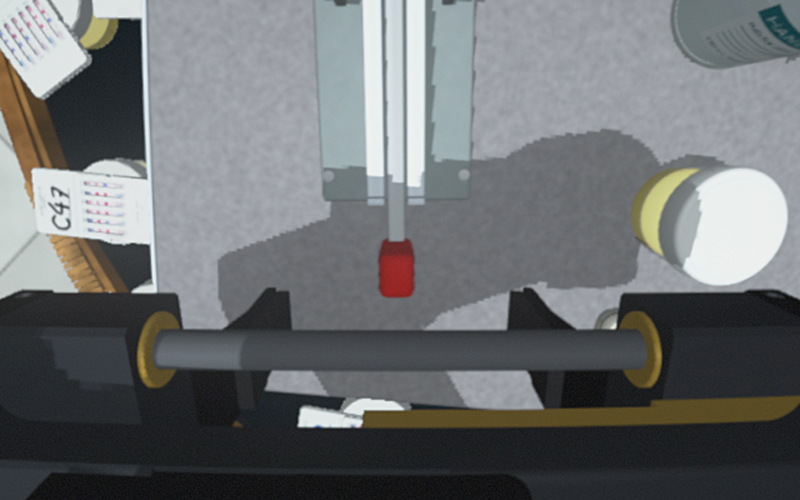

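The wrist picture shows the tab at (397,268), with the rail running straight up the image, so the yaw of 5.6° is right. I'm descending and gripping the tab.

Request:
play_rows(
  steps=[
    {"ax":0,"ay":0,"az":0,"dx":-1.5,"dy":-2,"dz":20,"claw":50},
    {"ax":0,"ay":0,"az":0,"dx":0,"dy":0,"dz":20,"claw":40},
    {"ax":0,"ay":0,"az":0,"dx":0,"dy":0,"dz":20,"claw":40},
    {"ax":0,"ay":0,"az":0,"dx":0,"dy":0,"dz":20,"claw":40},
    {"ax":0,"ay":0,"az":0,"dx":0,"dy":0,"dz":0,"claw":10},
    {"ax":0,"ay":0,"az":0,"dx":0,"dy":0,"dz":0,"claw":5},
    {"ax":0,"ay":0,"az":0,"dx":0,"dy":0,"dz":0,"claw":5},
    {"ax":0,"ay":0,"az":0,"dx":0,"dy":0,"dz":0,"claw":5},
    {"ax":0,"ay":0,"az":0,"dx":0,"dy":0,"dz":0,"claw":5},
  ],
)

```text
time_s: 3.05
tcp_pos: [0.5732, 0.0898, 0.1298]
ee_rot: [[0.995, 0.103, 0.001], [0.103, -0.995, -0.003], [0.001, 0.003, -1.0]]
wrist_force: [5.3, -17.4, -1.7]
gripper_width: 0.262
gripper_force: 8.6
```

Request:
play_rows(
  steps=[
    {"ax":0,"ay":0,"az":0,"dx":0,"dy":0,"dz":0,"claw":5},
    {"ax":0,"ay":0,"az":0,"dx":0,"dy":0,"dz":0,"claw":5},
    {"ax":0,"ay":0,"az":0,"dx":0,"dy":0,"dz":0,"claw":5},
  ],
)

```text
time_s: 3.35
tcp_pos: [0.5734, 0.0873, 0.1297]
ee_rot: [[0.995, 0.102, 0.001], [0.102, -0.995, -0.006], [0.0, 0.006, -1.0]]
wrist_force: [4.6, -14.4, 0.1]
gripper_width: 0.202
gripper_force: 30.0
```

Request:
play_rows(
  steps=[
    {"ax":0,"ay":0,"az":0,"dx":0,"dy":1,"dz":0,"claw":5},
    {"ax":0,"ay":0,"az":0,"dx":-3,"dy":0,"dz":0,"claw":5},
    {"ax":0,"ay":0,"az":0,"dx":-5,"dy":0,"dz":0,"claw":5},
    {"ax":0,"ay":0,"az":0,"dx":-5,"dy":0,"dz":0,"claw":5},
    {"ax":0,"ay":0,"az":0,"dx":-5,"dy":0,"dz":0,"claw":5},
    {"ax":0,"ay":0,"az":0,"dx":-5,"dy":0,"dz":0,"claw":5},
  ],
)

```text
time_s: 3.95
tcp_pos: [0.5515, 0.0849, 0.1297]
ee_rot: [[0.995, 0.103, 0.003], [0.103, -0.995, -0.004], [0.003, 0.005, -1.0]]
wrist_force: [7.6, -12.1, -2.0]
gripper_width: 0.204
gripper_force: 30.0
```

Request:
play_rows(
  steps=[
    {"ax":0,"ay":0,"az":0,"dx":-5,"dy":0.5,"dz":0,"claw":5},
    {"ax":0,"ay":0,"az":0,"dx":-5,"dy":0.5,"dz":0,"claw":5},
    {"ax":0,"ay":0,"az":0,"dx":-5,"dy":0.3,"dz":0,"claw":5},
    {"ax":0,"ay":0,"az":0,"dx":-5,"dy":0,"dz":0,"claw":5},
    {"ax":0,"ay":0,"az":0,"dx":-5,"dy":0,"dz":0,"claw":5},
    {"ax":0,"ay":0,"az":0,"dx":-5,"dy":0,"dz":0,"claw":5},
    {"ax":0,"ay":0,"az":0,"dx":-5,"dy":0,"dz":0,"claw":5},
    {"ax":0,"ay":0,"az":0,"dx":-5,"dy":0,"dz":0,"claw":5},
  ],
)

```text
time_s: 4.75
tcp_pos: [0.5126, 0.0807, 0.1297]
ee_rot: [[0.995, 0.103, 0.005], [0.103, -0.995, -0.003], [0.005, 0.003, -1.0]]
wrist_force: [8.9, -11.4, -3.2]
gripper_width: 0.208
gripper_force: 30.0
```

Request:
play_rows(
  steps=[
    {"ax":0,"ay":0,"az":0,"dx":-5,"dy":0.5,"dz":0,"claw":5},
    {"ax":0,"ay":0,"az":0,"dx":-5,"dy":0.5,"dz":0,"claw":5},
    {"ax":0,"ay":0,"az":0,"dx":-5,"dy":0,"dz":0,"claw":5},
    {"ax":0,"ay":0,"az":0,"dx":-5,"dy":0,"dz":0,"claw":5},
    {"ax":0,"ay":0,"az":0,"dx":-5,"dy":0,"dz":0,"claw":5},
    {"ax":0,"ay":0,"az":0,"dx":-5,"dy":0,"dz":0,"claw":5},
    {"ax":0,"ay":0,"az":0,"dx":-4,"dy":0,"dz":0,"claw":5},
    {"ax":0,"ay":0,"az":0,"dx":-3,"dy":0,"dz":0,"claw":5},
    {"ax":0,"ay":0,"az":0,"dx":0,"dy":0,"dz":0,"claw":5},
    {"ax":0,"ay":0,"az":0,"dx":0,"dy":0,"dz":0,"claw":5},
  ],
)

```text
time_s: 5.75
tcp_pos: [0.4761, 0.0768, 0.1297]
ee_rot: [[0.995, 0.104, 0.006], [0.104, -0.995, -0.002], [0.006, 0.002, -1.0]]
wrist_force: [8.9, -8.4, -4.5]
gripper_width: 0.206
gripper_force: 30.0
```

Request:
play_rows(
  steps=[
    {"ax":0,"ay":0,"az":0,"dx":-2,"dy":0,"dz":0,"claw":5},
    {"ax":0,"ay":0,"az":0,"dx":-2,"dy":0,"dz":0,"claw":5},
    {"ax":0,"ay":0,"az":0,"dx":-2,"dy":0,"dz":0,"claw":5},
    {"ax":0,"ay":0,"az":0,"dx":-1,"dy":0,"dz":0,"claw":5},
    {"ax":0,"ay":0,"az":0,"dx":0,"dy":0,"dz":0,"claw":5},
    {"ax":0,"ay":0,"az":0,"dx":0,"dy":0,"dz":0,"claw":5},
  ],
)

```text
time_s: 6.35
tcp_pos: [0.4709, 0.0763, 0.1298]
ee_rot: [[0.995, 0.104, 0.009], [0.104, -0.995, -0.001], [0.009, 0.002, -1.0]]
wrist_force: [15.5, -12.1, -8.6]
gripper_width: 0.199
gripper_force: 30.0
```

The tab is at its stop: 103.1 mm of travel, and the force rose from 9 to 15.5 N. Now easing it back.

Request:
play_rows(
  steps=[
    {"ax":0,"ay":0,"az":0,"dx":3,"dy":0,"dz":0,"claw":5},
    {"ax":0,"ay":0,"az":0,"dx":5,"dy":0,"dz":0,"claw":5},
    {"ax":0,"ay":0,"az":0,"dx":5,"dy":0,"dz":0,"claw":5},
    {"ax":0,"ay":0,"az":0,"dx":5,"dy":0,"dz":0,"claw":5},
    {"ax":0,"ay":0,"az":0,"dx":5,"dy":0,"dz":0,"claw":5},
    {"ax":0,"ay":0,"az":0,"dx":5,"dy":0,"dz":0,"claw":5},
    {"ax":0,"ay":0,"az":0,"dx":5,"dy":0,"dz":0,"claw":5},
    {"ax":0,"ay":0,"az":0,"dx":5,"dy":0,"dz":0,"claw":5},
    {"ax":0,"ay":0,"az":0,"dx":5,"dy":0,"dz":0,"claw":5},
    {"ax":0,"ay":0,"az":0,"dx":5,"dy":0,"dz":0,"claw":5},
    {"ax":0,"ay":0,"az":0,"dx":5,"dy":0,"dz":0,"claw":5},
    {"ax":0,"ay":0,"az":0,"dx":5,"dy":0,"dz":0,"claw":5},
    {"ax":0,"ay":0,"az":0,"dx":5,"dy":0,"dz":0,"claw":5},
    {"ax":0,"ay":0,"az":0,"dx":5,"dy":0,"dz":0,"claw":5},
    {"ax":0,"ay":0,"az":0,"dx":5,"dy":0,"dz":0,"claw":5},
    {"ax":0,"ay":0,"az":0,"dx":5,"dy":0,"dz":0,"claw":5},
    {"ax":0,"ay":0,"az":0,"dx":5,"dy":0,"dz":0,"claw":5},
    {"ax":0,"ay":0,"az":0,"dx":5,"dy":0,"dz":0,"claw":5},
    {"ax":0,"ay":0,"az":0,"dx":5,"dy":0,"dz":0,"claw":5},
    {"ax":0,"ay":0,"az":0,"dx":5,"dy":0,"dz":0,"claw":5},
  ],
)

```text
time_s: 8.35
tcp_pos: [0.5661, 0.0862, 0.1298]
ee_rot: [[0.995, 0.103, 0.004], [0.103, -0.995, -0.001], [0.004, 0.001, -1.0]]
wrist_force: [4.2, -5.9, -1.5]
gripper_width: 0.207
gripper_force: 30.0
```

Request:
play_rows(
  steps=[
    {"ax":0,"ay":0,"az":0,"dx":3,"dy":0,"dz":0,"claw":5},
    {"ax":0,"ay":0,"az":0,"dx":2,"dy":0,"dz":0,"claw":5},
    {"ax":0,"ay":0,"az":0,"dx":2,"dy":0,"dz":0,"claw":5},
    {"ax":0,"ay":0,"az":0,"dx":2,"dy":0,"dz":0,"claw":5},
    {"ax":0,"ay":0,"az":0,"dx":1,"dy":0,"dz":0,"claw":5},
    {"ax":0,"ay":0,"az":0,"dx":0,"dy":0,"dz":0,"claw":5},
  ],
)

```text
time_s: 8.95
tcp_pos: [0.5735, 0.087, 0.1297]
ee_rot: [[0.995, 0.102, -0.001], [0.102, -0.995, -0.002], [-0.001, 0.002, -1.0]]
wrist_force: [-1.7, -5.6, 4.3]
gripper_width: 0.205
gripper_force: 30.0
```

Request:
play_rows(
  steps=[
    {"ax":0,"ay":0,"az":0,"dx":0,"dy":0,"dz":0,"claw":35},
    {"ax":0,"ay":0,"az":0,"dx":0,"dy":0,"dz":0,"claw":40},
    {"ax":0,"ay":0,"az":0,"dx":0,"dy":0,"dz":0,"claw":40},
    {"ax":0,"ay":0,"az":0,"dx":0,"dy":0,"dz":-15,"claw":60},
    {"ax":0,"ay":0,"az":0,"dx":0,"dy":0,"dz":-40,"claw":75},
    {"ax":0,"ay":0,"az":0,"dx":0,"dy":0,"dz":-40,"claw":75},
    {"ax":0,"ay":0,"az":0,"dx":0,"dy":0,"dz":-15,"claw":75},
    {"ax":0,"ay":0,"az":0,"dx":0,"dy":0,"dz":0,"claw":75},
  ],
)

```text
time_s: 9.75
tcp_pos: [0.5753, 0.0893, 0.2417]
ee_rot: [[0.995, 0.103, 0.006], [0.103, -0.995, 0.003], [0.007, -0.002, -1.0]]
wrist_force: [0.6, 0.4, 0.0]
gripper_width: 0.815
gripper_force: 0.0
```

```bash
cat > m2.py <<'E'
from h import *
import pickle
go([.574,.089,.127],down(5.9))
D={n:capture(n) for n in("wrist","scene")}
pickle.dump(D,open("d1.pkl","wb"))
for n,c in D.items():
    P=cloud(c);f=c["frame"].astype(int)
    # cassette top: z ~ .1324, ahead of the gate
    m=np.isfinite(P[...,0])&(abs(P[...,2]-.1324)<.003)&(P[...,0]>.59)&(P[...,0]<.75)&(P[...,1]>.05)&(P[...,1]<.15)
    T=P[m];r=cv2.minAreaRect(T[:,:2].astype(np.float32));print(n,len(T),T.mean(0),T[:,2].std(),r)
c=D["wrist"];save(c,"w2.png",s=1.25)
E
python3 m2.py
```

```text
t 9.75 tcp [0.5753 0.0893 0.2417] rv [-0.12 -0.38 -0.  ] shift in target axes [-1.300e+00  1.000e-01  1.147e+02] in current [ -2.1   0.4 114.7] F [0.6 0.4 0. ] w 70.9 gf 0.0 J [ 24.8  17.5  -5.6   0.  -66.5  71.1]
wrist 8146 [0.6595518  0.09633282 0.13106804] 0.0009575494279836233 ((0.6588696241378784, 0.09639813005924225), (0.10393545031547546, 0.061576128005981445), 5.829304218292236)
scene 634 [0.66118829 0.10163899 0.13146343] 0.0012488606113935923 ((0.6803951859474182, 0.10346455872058868), (0.14770632982254028, 0.04764329642057419), 10.401727676391602)
```

View pics/w2.png

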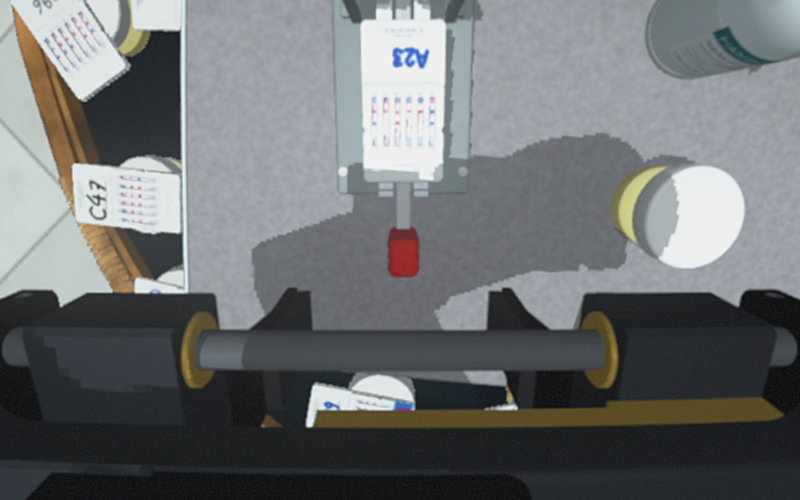

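The picture shows the cassette fed out at about (402,95), labelled A23, with the tab home at (403,252). Next I'll look at the reader from above before taking the cassette.

Request:
play_rows(
  steps=[
    {"ax":0,"ay":0,"az":0,"dx":0,"dy":40,"dz":-12,"claw":75},
    {"ax":0,"ay":0,"az":0,"dx":0,"dy":40,"dz":-12,"claw":75},
    {"ax":0,"ay":0,"az":0,"dx":0,"dy":40,"dz":-12,"claw":75},
    {"ax":0,"ay":0,"az":0,"dx":0,"dy":40,"dz":-12,"claw":75},
    {"ax":0,"ay":0,"az":7.3,"dx":0,"dy":40,"dz":-12,"claw":75},
    {"ax":0,"ay":0,"az":7.3,"dx":4,"dy":40,"dz":0,"claw":75},
    {"ax":0,"ay":0,"az":7.3,"dx":8,"dy":40,"dz":0,"claw":75},
    {"ax":0,"ay":0,"az":0,"dx":12,"dy":40,"dz":0,"claw":75},
    {"ax":0,"ay":0,"az":0,"dx":12,"dy":40,"dz":0,"claw":75},
    {"ax":0,"ay":0,"az":0,"dx":0,"dy":0,"dz":0,"claw":75},
    {"ax":0,"ay":0,"az":0,"dx":0,"dy":0,"dz":0,"claw":75},
  ],
)

```text
time_s: 10.95
tcp_pos: [0.5993, -0.2755, 0.2957]
ee_rot: [[0.96, -0.278, -0.004], [-0.278, -0.961, 0.002], [-0.005, -0.0, -1.0]]
wrist_force: [0.6, 0.2, 0.3]
gripper_width: 0.862
gripper_force: 0.0
```

```bash
cat > m3.py <<'E'
from h import *
import pickle
go([.58,-.27,.30],down(-16))
D=pickle.load(open("d0.pkl","rb"));D={"side":D["side"],"scene":D["scene"],"wrist":capture("wrist")}
pickle.dump(D,open("d2.pkl","wb"))
save(D["wrist"],"w3.png",s=1.25)
for n,c in D.items():
    P=cloud(c)
    A=P.reshape(-1,3);A=A[np.isfinite(A).all(1)]
    A=A[(A[:,0]>.56)&(A[:,0]<.76)&(A[:,1]>-.36)&(A[:,1]<-.2)]
    z=A[:,2]
    rs=A[abs(z-.095)<.005]; print(n,"riser",np.median(rs[:,2]) if len(rs) else None)
    h=np.histogram(z,np.arange(.09,.21,.005))[0];print(h)
    # cover face: ransac plane with slope ~35 deg
    B=A[z>.135];best=0;rng=np.random.default_rng(0)
    for _ in range(600):
        p=B[rng.choice(len(B),3,False)];nn=np.cross(p[1]-p[0],p[2]-p[0]);l=np.linalg.norm(nn)
        if l<1e-5: continue
        nn/=l;nn*=np.sign(nn[2])
        if abs(nn[2]-.819)>.06: continue
        k=abs((B-p[0])@nn)<.0015
        if k.sum()>best: best=k.sum();K=k
    q=B[K]
    for _ in range(4):
        m=q.mean(0);nn=np.linalg.svd(q-m)[2][2];nn*=np.sign(nn[2]);q=B[abs((B-m)@nn)<.0015]
    yaw=np.degrees(np.arctan2(-nn[1],-nn[0]))
    print(" plane n",nn.round(4),"tilt",np.degrees(np.arccos(nn[2])).round(2),"yaw",yaw.round(2),"mean",m.round(4),len(q))
    for a in(-16.,):
        xr=np.array([np.cos(np.radians(a)),np.sin(np.radians(a)),0]);yr=np.array([-xr[1],xr[0],0])
        s=np.cos(np.radians(35))*xr+np.sin(np.radians(35))*np.array([0,0,1])
        print(" slope range",np.percentile(q@s,[.5,2,98,99.5]).round(4)," y range",np.percentile(q@yr,[.5,2,98,99.5]).round(4))
    print(" rect in plane", [np.round(v,4) for v in cv2.minAreaRect(np.c_[q@s,q@yr].astype(np.float32))])
E
python3 m3.py
```

```text
bash:   773 Killed                     python3 m3.py
```

View pics/w3.png

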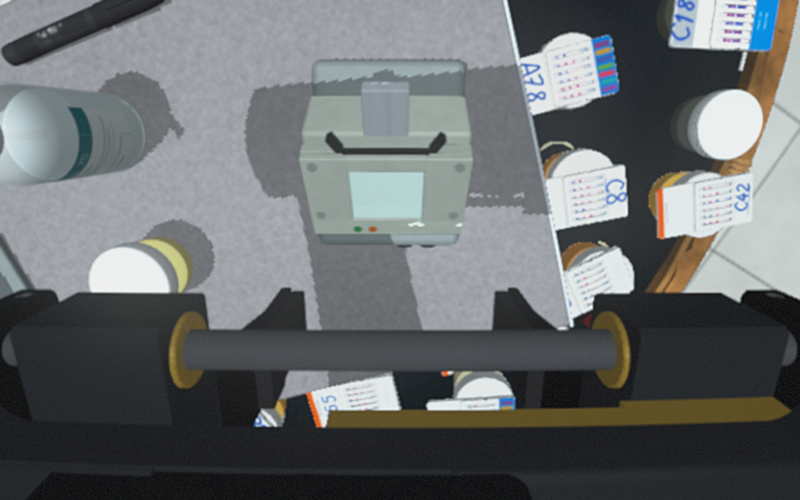

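The picture shows the reader from above. The tongue tip is at (362–409, 83), the black cheeks run from (328,140) to (445,140), and the window is centred at (387,195). The script ran out of memory on a full SVD, so I'll fix that and rerun.

```bash
sed -i 's/^D=pickle.*/D=pickle.load(open("d2.pkl","rb"))/; /^pickle.dump/d; /^save/d; s/svd(q-m)/svd(q-m,full_matrices=False)/' m3.py
cat >> m3.py <<'E'
# tongue: points in the wedge rear, by wrist pixels
c=D["wrist"];P=cloud(c)
f=c["frame"]
sub=P[62:125,285:332].reshape(-1,3)
d=(sub-m)@nn
t=sub[(abs(d+.0135)<.003)]
print("tongue",len(t),"height vs cover",np.median((t-m)@nn)," s",np.percentile(t@s,[1,50,99]).round(4)," y",np.percentile(t@yr,[1,50,99]).round(4))
for u,v in[(362,84),(408,84),(385,90),(385,125),(328,140),(445,140),(352,172),(423,172),(350,217),(423,217)]:
    p=P[int(v/1.25),int(u/1.25)];print((u,v),p.round(4),"s",(p@s).round(4),"y",(p@yr).round(4),"h",((p-m)@nn).round(4))
E
python3 m3.py
```

```text
t 11.0 tcp [ 0.5996 -0.2746  0.2964] rv [-0.02  0.2  -0.06] shift in target axes [-20.1   1.   -3.6] in current [-20.1   1.   -3.5] F [-0.5 -0.1  1.6] w 74.8 gf 0.0 J [-10.6  23.9  11.8  -0.  -78.1  84.5]
side riser 0.09473318453994711
[1873 1285  131  165  186  202  367  941   93   96   98  121  237  339
  305  289  278  316  338  317  118   50    0]
 plane n [-0.5416  0.1699  0.8233] tilt 34.58 yaw -17.41 mean [ 0.6276 -0.2797  0.1714] 1216
 slope range [0.6221 0.6228 0.6911 0.6929]  y range [-0.1424 -0.1412 -0.0448 -0.0429]
 rect in plane [array([ 0.6575, -0.0925]), array([0.1006, 0.0722]), np.float64(89.9847)]
scene riser 0.0943242859527208
[888 403  76  97 100 116 230 355  43  43  48  53 127 182 148 163 147 146
 150 169  59  21   0]
 plane n [-0.5364  0.1505  0.8305] tilt 33.85 yaw -15.68 mean [ 0.6301 -0.2734  0.1698] 582
 slope range [0.6225 0.6234 0.6915 0.6937]  y range [-0.1405 -0.139  -0.0419 -0.041 ]
 rect in plane [array([ 0.6584, -0.0906]), array([0.0719, 0.1014]), np.float64(0.0448)]
wrist riser 0.09434362748081193
[12177  2916     0     0     2    67   882  3225     0     0     0    32
   778  1400  1346  1426  1489  2481  2288  2220   822   377     0]
 plane n [ 0.8064 -0.2387  0.5411] tilt 57.24 yaw 163.51 mean [ 0.6236 -0.2862  0.3888] 24278
 slope range [0.7762 0.7765 0.7804 0.7806]  y range [-0.1688 -0.1651 -0.0364 -0.0318]
 rect in plane [array([ 0.7784, -0.1006]), array([0.1417, 0.0042]), np.float64(89.5788)]
  return _methods._mean(a, axis=axis, dtype=dtype,
  ret = ret.dtype.type(ret / rcount)
Traceback (most recent call last):
  File "m3.py", line 37, in <module>
    print("tongue",len(t),"height vs cover",np.median((t-m)@nn)," s",np.percentile(t@s,[1,50,99]).round(4)," y",np.percentile(t@yr,[1,50,99]).round(4))
                                                                     ~~~~~~~~~~~~~^^^^^^^^^^^^^^^
IndexError: index -1 is out of bounds for axis 0 with size 0
```

```bash
sed -i 's/^    A=A\[(A\[:,0\]>.56)/    A=A[(A[:,2]<.21)\&(A[:,0]>.56)/; s/for n,c in D.items/for n,c in [("wrist",D["wrist"])]:\n  if 1:#/' m3.py; sed -i 's/^  if 1:#.*//' m3.py
cat >> m3.py <<'E'
# yaw: foot top plane & image edges
A0=P.reshape(-1,3);A0=A0[np.isfinite(A0).all(1)];A0=A0[(A0[:,2]<.21)&(A0[:,2]>.112)&(A0[:,0]>.56)&(A0[:,0]<.76)&(A0[:,1]>-.36)&(A0[:,1]<-.2)]
r=cv2.minAreaRect(A0[:,:2].astype(np.float32));print("foot",r)
Z=A0[A0[:,2]<.135];print("foot z",np.median(Z[:,2]))
# cover side edges: yaw from lateral extremes along s
qs=q@s;qy=q@yr;L=[];Hh=[]
for a in np.arange(.628,.688,.004):
    k=abs(qs-a)<.002
    if k.sum()>20: L.append((a,qy[k].min()));Hh.append((a,qy[k].max()))
L=np.array(L);Hh=np.array(Hh);print("edges",np.polyfit(L[:,0],L[:,1],1),np.polyfit(Hh[:,0],Hh[:,1],1),"mid",np.median((L+Hh)[:,1]/2),"w",np.median((Hh-L)[:,1]))
E
python3 m3.py
```

```text
t 11.0 tcp [ 0.5996 -0.2746  0.2964] rv [-0.02  0.2  -0.06] shift in target axes [-20.1   1.   -3.6] in current [-20.1   1.   -3.5] F [-0.5 -0.1  1.6] w 74.8 gf 0.0 J [-10.6  23.9  11.8  -0.  -78.1  84.5]
wrist riser 0.09434362748081193
[12177  2916     0     0     2    67   882  3225     0     0     0    32
   778  1400  1346  1426  1489  2481  2288  2220   822   377     0]
 plane n [-0.5449  0.1608  0.8229] tilt 34.62 yaw -16.45 mean [ 0.6305 -0.2771  0.173 ] 7254
 slope range [0.6216 0.6228 0.6917 0.6925]  y range [-0.1418 -0.1403 -0.0447 -0.0432]
 rect in plane [array([ 0.6569, -0.0927]), array([0.073 , 0.1003]), np.float64(0.2071)]
tongue 1945 height vs cover -0.01308990208935405  s [0.6836 0.7027 0.7209]  y [-0.1081 -0.0928 -0.0759]
(362, 84) [ 0.701  -0.2785  0.1256] s 0.6869 y -0.0745 h -0.0777
(408, 84) [ 0.687  -0.3062  0.1922] s 0.7203 y -0.1049 h -0.0196
(385, 90) [ 0.687  -0.2936  0.1958] s 0.7196 y -0.0928 h -0.0146
(385, 125) [ 0.6697 -0.2881  0.186 ] s 0.6991 y -0.0924 h -0.0123
(328, 140) [ 0.6709 -0.2546  0.1885] s 0.6939 y -0.0598 h -0.0056
(445, 140) [ 0.6523 -0.3185  0.1877] s 0.6932 y -0.1263 h -0.0064
(352, 172) [ 0.6498 -0.2611  0.1807] s 0.6743 y -0.0719 h -0.0016
(423, 172) [ 0.6383 -0.3016  0.1829] s 0.6756 y -0.114 h -0.0
(350, 217) [ 0.6209 -0.2488  0.1608] s 0.6373 y -0.068 h -0.0002
(423, 217) [ 0.6078 -0.2944  0.1616] s 0.6378 y -0.1154 h 0.0002
foot ((0.6474628448486328, -0.2818789482116699), (0.10618635267019272, 0.1353016346693039), 73.75740051269531)
foot z 0.12594075973001068
edges [ 0.01390111 -0.15134495] [ 0.00231306 -0.0442983 ] mid -0.0924845337032357 w 0.09945229178834752
```

```bash
cat > geo.py <<'E'
from h import *
def basis(a):
    a=np.radians(a);xr=np.array([np.cos(a),np.sin(a),0]);yr=np.array([-xr[1],xr[0],0]);Z=np.array([0,0,1.]);t=np.radians(35)
    return np.cos(t)*xr+np.sin(t)*Z,yr,-np.sin(t)*xr+np.cos(t)*Z
S0,y0,N0=basis(-16);n=np.array([-.5449,.1608,.8229]);m=np.array([.6305,-.2771,.173])
p0=.6569*S0-.0926*y0; p0=p0+N0*((m-p0)@n)/(N0@n)+[0,0,.0008]
S,Y,N=basis(-16.2)
HOME=p0+(.6805-.6569)*S-.0135*N
RH=np.c_[S,-Y,-N]
def tcp_at(up,lift=0,off=.029,depth=0.002):  # cassette origin 'up' m up the slope from home, 'lift' above floor
    return HOME+(up+off)*S+(lift+.0027+depth)*N
E
python3 - <<'E'
from geo import *
import pickle
print("home",HOME.round(4))
c=pickle.load(open("d1.pkl","rb"))["wrist"];P=cloud(c);f=c["frame"].astype(int)
a=np.radians(5.9);x=np.array([np.cos(a),np.sin(a)]);y=np.array([-x[1],x[0]])
m=np.isfinite(P[...,0])&(P[...,2]>.1285)&(P[...,2]<.135)&(P[...,0]>.59)&(P[...,0]<.72)&(P[...,1]>.05)&(P[...,1]<.15)
m=cv2.morphologyEx(m.astype(np.uint8),cv2.MORPH_OPEN,np.ones((5,5)))>0
T=P[m];o=np.array([.5735,.0868]);u=(T[:,:2]-o)@x;v=(T[:,:2]-o)@y
print("x",np.percentile(u,[.3,1,3,97,99,99.7]).round(4),"y",np.percentile(v,[.3,1,3,97,99,99.7]).round(4),"z",np.median(T[:,2]))
vs=[(k,v[abs(u-k)<.003].min(),v[abs(u-k)<.003].max()) for k in np.arange(.05,.12,.01)];print(np.round(vs,4).tolist())
rows,cols=np.where(m);print(rows.min(),rows.max(),cols.min(),cols.max())
for up in(.09,.0): go(tcp_at(up),RH)
for px in[(402,22),(402,170),(402,178),(402,186),(364,100),(441,100)]:
    q=P[int(px[1]/1.25),int(px[0]/1.25)];print(px,q.round(4),((q[:2]-o)@x).round(4),((q[:2]-o)@y).round(4))
E
```

```text
home [ 0.6554 -0.2844  0.1755]
x [0.0349 0.0421 0.0445 0.1277 0.1294 0.13  ] y [-0.0225 -0.022  -0.0211  0.0223  0.0233  0.0238] z 0.13093050798636874
[[0.05, -0.0229, 0.0233], [0.06, -0.0225, 0.0238], [0.07, -0.0224, 0.0228], [0.08, -0.0223, 0.0236], [0.09, -0.0227, 0.024], [0.1, -0.0225, 0.0239], [0.11, -0.0223, 0.0237]]
16 156 288 356
t 11.0 tcp [ 0.5996 -0.2746  0.2964] rv [-0.06 35.2   0.13] shift in target axes [ 95.8  -6.2 126.6] in current [151.3  -5.8  48.3] F [-0.5 -0.1  1.6] w 74.8 gf 0.0 J [-10.6  23.9  11.8  -0.  -78.1  84.5]
t 11.0 tcp [ 0.5996 -0.2746  0.2964] rv [-0.06 35.2   0.13] shift in target axes [  5.8  -6.2 126.6] in current [ 77.7  -6.  100.2] F [-0.5 -0.1  1.6] w 74.8 gf 0.0 J [-10.6  23.9  11.8  -0.  -78.1  84.5]
(402, 22) [0.702  0.1015 0.1302] 0.1293 0.0014
(402, 170) [0.6221 0.0932 0.1328] 0.049 0.0014
(402, 178) [0.6177 0.0927 0.1321] 0.0446 0.0013
(402, 186) [0.6119 0.0921 0.1202] 0.0388 0.0013
(364, 100) [0.6587 0.1181 0.132 ] 0.0879 0.0224
(441, 100) [0.663  0.0756 0.1325] 0.0879 -0.0203
```

Request:
play_rows(
  steps=[
    {"ax":0,"ay":0,"az":0,"dx":0,"dy":-40,"dz":0,"claw":75},
    {"ax":0,"ay":0,"az":0,"dx":0,"dy":-40,"dz":0,"claw":75},
    {"ax":0,"ay":0,"az":-7.35,"dx":0,"dy":-40,"dz":0,"claw":75},
    {"ax":0,"ay":0,"az":-7.35,"dx":0,"dy":-40,"dz":0,"claw":75},
    {"ax":0,"ay":0,"az":-7.35,"dx":0,"dy":-40,"dz":0,"claw":75},
    {"ax":0,"ay":0,"az":0,"dx":0,"dy":-40,"dz":0,"claw":68},
    {"ax":0,"ay":0,"az":0,"dx":0,"dy":-40,"dz":0,"claw":66},
    {"ax":0,"ay":0,"az":0,"dx":0,"dy":-40,"dz":0,"claw":66},
    {"ax":0,"ay":0,"az":0,"dx":0,"dy":-40,"dz":10,"claw":66},
    {"ax":0,"ay":0,"az":0,"dx":0,"dy":0,"dz":20,"claw":66},
    {"ax":0,"ay":0,"az":0,"dx":0,"dy":0,"dz":10,"claw":66},
    {"ax":0,"ay":0,"az":0,"dx":0,"dy":0,"dz":0,"claw":66},
  ],
)

```text
time_s: 12.2
tcp_pos: [0.622, 0.0796, 0.2565]
ee_rot: [[0.994, 0.106, -0.004], [0.106, -0.994, -0.001], [-0.004, 0.001, -1.0]]
wrist_force: [0.2, 0.3, 0.1]
gripper_width: 0.757
gripper_force: 0.0
```

```bash
cat > m4.py <<'E'
from geo import *
a=np.radians(5.9);x=np.array([np.cos(a),np.sin(a),0]);y=np.array([-x[1],x[0],0])
G=np.array([.5735,.0868,.1317])+.114*x+.0007*y
print(G);go(G,down(5.9))
E
python3 m4.py
```

```text
[0.68682417 0.09921464 0.1317    ]
t 12.2 tcp [0.622  0.0796 0.2565] rv [0.05 0.26 0.19] shift in target axes [ 66.5 -12.8 124.8] in current [ 67.1 -12.7 124.4] F [0.2 0.3 0.1] w 65.9 gf 0.0 J [ 22.   21.7   2.8  -0.  -71.4  74.1]
```

Request:
play_rows(
  steps=[
    {"ax":0,"ay":0.25,"az":0.2,"dx":33.5,"dy":-6.4,"dz":20,"claw":66},
    {"ax":0,"ay":0,"az":0,"dx":33.5,"dy":-6.4,"dz":20,"claw":66},
    {"ax":0,"ay":0,"az":0,"dx":0,"dy":0,"dz":25,"claw":66},
    {"ax":0,"ay":0,"az":0,"dx":0,"dy":0,"dz":20,"claw":66},
    {"ax":0,"ay":0,"az":0,"dx":0,"dy":0,"dz":0,"claw":66},
    {"ax":0,"ay":0,"az":0,"dx":0,"dy":0,"dz":0,"claw":66},
  ],
)

```text
time_s: 12.8
tcp_pos: [0.6897, 0.098, 0.1747]
ee_rot: [[0.995, 0.101, 0.006], [0.101, -0.995, -0.0], [0.006, 0.001, -1.0]]
wrist_force: [0.2, 0.7, 0.3]
gripper_width: 0.757
gripper_force: 0.0
```

```bash
python3 m4.py
python3 - <<'E'
from h import *
save(capture("scene"),"s2.png",(170,170,330,310),5)
E
```

```text
[0.68682417 0.09921464 0.1317    ]
t 12.8 tcp [0.6897 0.098  0.1747] rv [ 0.04 -0.32 -0.12] shift in target axes [-2.7 -1.5 43. ] in current [-2.9 -1.5 43. ] F [0.2 0.7 0.3] w 65.9 gf 0.0 J [ 21.4  31.3   6.5   0.1 -64.9  74.3]
```

View pics/s2.png

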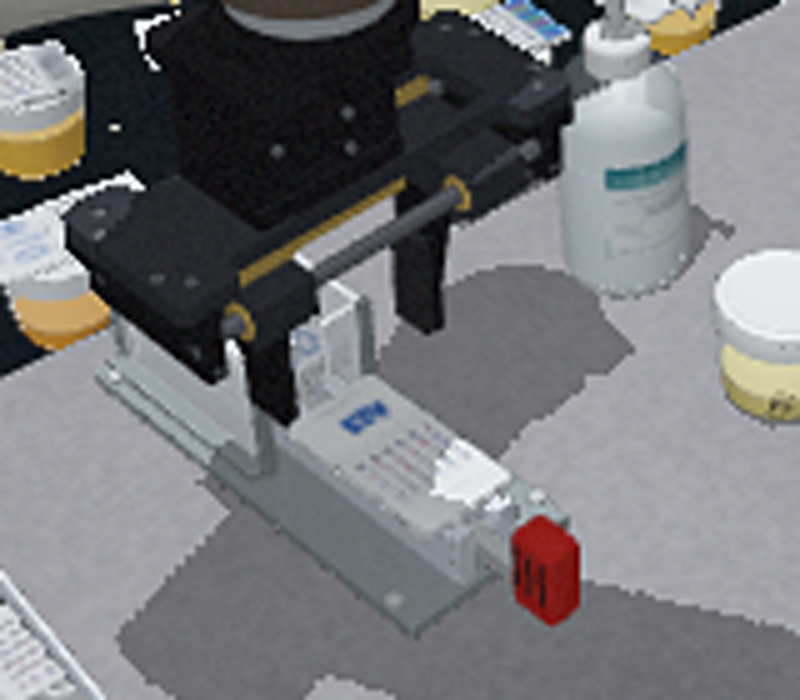

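The picture shows the fingers at (270,400) and (425,310), straddling the rear of the cassette (360,430) just before the gate and clear of the bottle. I'm descending and closing.

Request:
play_rows(
  steps=[
    {"ax":0,"ay":0,"az":0,"dx":-3,"dy":-1.5,"dz":13,"claw":66},
    {"ax":0,"ay":0,"az":0,"dx":0,"dy":0,"dz":15,"claw":66},
    {"ax":0,"ay":0,"az":0,"dx":0,"dy":0,"dz":15,"claw":66},
    {"ax":0,"ay":0,"az":0,"dx":0,"dy":0,"dz":0,"claw":66},
    {"ax":0,"ay":0,"az":0,"dx":0,"dy":0,"dz":0,"claw":66},
  ],
)

```text
time_s: 13.35
tcp_pos: [0.6865, 0.0998, 0.1315]
ee_rot: [[0.995, 0.101, 0.005], [0.101, -0.995, 0.0], [0.005, 0.0, -1.0]]
wrist_force: [-0.3, 1.1, 0.6]
gripper_width: 0.758
gripper_force: 0.0
```

```bash
python3 m4.py
```

```text
[0.68682417 0.09921464 0.1317    ]
t 13.35 tcp [0.6865 0.0998 0.1315] rv [ 0.01 -0.31 -0.08] shift in target axes [ 0.2  0.6 -0.2] in current [ 0.2  0.6 -0.2] F [-0.3  1.1  0.6] w 66.0 gf 0.0 J [ 21.6  33.    3.1   0.1 -59.7  74.1]
```

Request:
play_rows(
  steps=[
    {"ax":0,"ay":0,"az":0,"dx":0,"dy":0.6,"dz":0,"claw":54},
    {"ax":0,"ay":0,"az":0,"dx":0,"dy":0,"dz":0,"claw":51},
    {"ax":0,"ay":0,"az":0,"dx":0,"dy":0,"dz":0,"claw":40},
    {"ax":0,"ay":0,"az":0,"dx":0,"dy":0,"dz":0,"claw":40},
    {"ax":0,"ay":0,"az":0,"dx":0,"dy":0,"dz":0,"claw":40},
    {"ax":0,"ay":0,"az":0,"dx":0,"dy":0,"dz":0,"claw":40},
    {"ax":0,"ay":0,"az":0,"dx":0,"dy":0,"dz":-2,"claw":40},
    {"ax":0,"ay":0,"az":0,"dx":0,"dy":0,"dz":-4,"claw":40},
    {"ax":0,"ay":0,"az":0,"dx":0,"dy":0,"dz":-6,"claw":40},
  ],
)

```text
time_s: 14.25
tcp_pos: [0.6858, 0.0992, 0.1424]
ee_rot: [[0.995, 0.101, 0.003], [0.101, -0.995, 0.0], [0.003, 0.0, -1.0]]
wrist_force: [-0.4, -0.5, 0.1]
gripper_width: 0.532
gripper_force: 30.0
```

Request:
play_rows(
  steps=[
    {"ax":0,"ay":0,"az":0,"dx":0,"dy":0,"dz":-20,"claw":40},
    {"ax":0,"ay":0,"az":0,"dx":0,"dy":0,"dz":-34,"claw":40},
    {"ax":0,"ay":0,"az":0,"dx":0,"dy":0,"dz":-34,"claw":40},
    {"ax":0,"ay":0,"az":0,"dx":0,"dy":0,"dz":-34,"claw":40},
    {"ax":0,"ay":0,"az":0,"dx":0,"dy":0,"dz":-34,"claw":40},
    {"ax":0,"ay":0,"az":5.5,"dx":0,"dy":0,"dz":-34,"claw":40},
    {"ax":0,"ay":0,"az":5.5,"dx":0,"dy":0,"dz":0,"claw":40},
    {"ax":0,"ay":0,"az":5.5,"dx":0,"dy":0,"dz":0,"claw":40},
    {"ax":0,"ay":0,"az":5.5,"dx":0,"dy":0,"dz":0,"claw":40},
    {"ax":0,"ay":0,"az":0,"dx":9.3,"dy":29.3,"dz":0,"claw":40},
    {"ax":0,"ay":0,"az":0,"dx":9.3,"dy":29.3,"dz":0,"claw":40},
    {"ax":0,"ay":0,"az":0,"dx":9.3,"dy":29.3,"dz":0,"claw":40},
    {"ax":0,"ay":0,"az":0,"dx":9.3,"dy":29.3,"dz":0,"claw":40},
    {"ax":0,"ay":0,"az":0,"dx":9.3,"dy":29.3,"dz":0,"claw":40},
  ],
)

```text
time_s: 15.65
tcp_pos: [0.6889, -0.0556, 0.3332]
ee_rot: [[0.96, -0.279, 0.005], [-0.279, -0.96, 0.001], [0.005, -0.002, -1.0]]
wrist_force: [0.1, -0.6, -0.3]
gripper_width: 0.532
gripper_force: 30.0
```

Request:
play_rows(
  steps=[
    {"ax":0,"ay":0,"az":0,"dx":9.3,"dy":29.3,"dz":0,"claw":40},
    {"ax":0,"ay":0,"az":0,"dx":9.3,"dy":29.3,"dz":0,"claw":40},
    {"ax":0,"ay":0,"az":0,"dx":9.3,"dy":29.3,"dz":0,"claw":40},
    {"ax":0,"ay":0,"az":0,"dx":9.3,"dy":29.3,"dz":0,"claw":40},
    {"ax":0,"ay":0,"az":0,"dx":9.3,"dy":29.3,"dz":0,"claw":40},
    {"ax":0,"ay":0,"az":0,"dx":9.3,"dy":29.3,"dz":0,"claw":40},
    {"ax":0,"ay":0,"az":0,"dx":9.3,"dy":29.3,"dz":0,"claw":40},
    {"ax":0,"ay":0,"az":0,"dx":9.3,"dy":29.3,"dz":0,"claw":40},
    {"ax":0,"ay":7,"az":0,"dx":0,"dy":0,"dz":0,"claw":40},
    {"ax":0,"ay":7,"az":0,"dx":0,"dy":0,"dz":0,"claw":40},
    {"ax":0,"ay":7,"az":0,"dx":0,"dy":0,"dz":0,"claw":40},
    {"ax":0,"ay":7,"az":0,"dx":0,"dy":0,"dz":0,"claw":40},
    {"ax":0,"ay":7,"az":0,"dx":0,"dy":0,"dz":0,"claw":40},
    {"ax":0,"ay":0,"az":0,"dx":0,"dy":0,"dz":0,"claw":40},
  ],
)

```text
time_s: 17.05
tcp_pos: [0.6895, -0.2991, 0.3277]
ee_rot: [[0.789, -0.279, 0.547], [-0.231, -0.96, -0.157], [0.569, -0.002, -0.823]]
wrist_force: [-0.5, -0.8, 0.1]
gripper_width: 0.537
gripper_force: 30.0
```

```bash
cat > m5.py <<'E'
from geo import *
import sys
up=float(sys.argv[1]);lift=float(sys.argv[2])
t=tcp_at(up,lift,off=.028);print(t.round(4));go(t,RH)
E
python3 m5.py .095 .001
```

```text
[ 0.749  -0.3116  0.2507]
t 17.05 tcp [ 0.6895 -0.2991  0.3277] rv [-0.08  0.34 -0.08] shift in target axes [ 5.5 -4.6 97.9] in current [ 6.1 -4.5 97.8] F [-0.5 -0.8  0.1] w 46.7 gf 30.0 J [ -9.8  16.9  -3.7   6.2 -35.   79.6]
```

Request:
play_rows(
  steps=[
    {"ax":0,"ay":0.3,"az":0,"dx":5.5,"dy":-4.5,"dz":20,"claw":40},
    {"ax":0,"ay":0,"az":0,"dx":0,"dy":0,"dz":25,"claw":40},
    {"ax":0,"ay":0,"az":0,"dx":0,"dy":0,"dz":25,"claw":40},
    {"ax":0,"ay":0,"az":0,"dx":0,"dy":0,"dz":20,"claw":40},
    {"ax":0,"ay":0,"az":0,"dx":0,"dy":0,"dz":0,"claw":40},
    {"ax":0,"ay":0,"az":0,"dx":0,"dy":0,"dz":0,"claw":40},
  ],
)

```text
time_s: 17.65
tcp_pos: [0.7519, -0.312, 0.263]
ee_rot: [[0.781, -0.279, 0.558], [-0.228, -0.96, -0.161], [0.581, -0.001, -0.814]]
wrist_force: [0.2, 0.2, 0.1]
gripper_width: 0.533
gripper_force: 30.0
```

```bash
python3 m5.py .095 .001
python3 - <<'E'
from geo import *
import pickle
D={n:capture(n) for n in("side","wrist","scene")};pickle.dump(D,open("d3.pkl","wb"))
a=D["side"]["frame"][180:340,280:440];b=D["wrist"]["frame"][0:320,130:530]
cv2.imwrite("pics/s3.png",np.hstack([cv2.resize(a,(400,400),interpolation=cv2.INTER_CUBIC),cv2.resize(b,(400,320))[:,:] if 0 else cv2.resize(b,(400,400))]))
for n,c in D.items():
    P=cloud(c);q=P.reshape(-1,3);q=q[np.isfinite(q).all(1)]
    d=q-HOME;u=d@S;v=d@Y;h=d@N
    k=(u>.045)&(u<.15)&(abs(v)<.035)&(h>.0)&(h<.03)
    if k.sum()>30:
        uu,vv,hh=u[k],v[k],h[k];print(n,k.sum(),"u",np.percentile(uu,[1,5,95,99]).round(4),"v",np.percentile(vv,[1,5,50,95,99]).round(4),"h",np.percentile(hh,[5,25,50,75,95]).round(4))
        A=np.c_[uu,vv,np.ones(k.sum())];g=abs(hh-np.median(hh))<.003;co=np.linalg.lstsq(A[g],hh[g],rcond=None)[0];print("  tilt u,v deg",np.degrees(co[:2]).round(2))
E
```

```text
[ 0.749  -0.3116  0.2507]
t 17.65 tcp [ 0.7519 -0.312   0.263 ] rv [-0.06 -0.52 -0.03] shift in target axes [-9.4  0.4  8.4] in current [-9.5  0.4  8.4] F [0.2 0.2 0.1] w 46.3 gf 30.0 J [-10.   25.1  -1.6   7.5 -28.1  78.3]
side 555 u [0.0627 0.0649 0.1424 0.1479] v [-0.0332 -0.0322 -0.0216  0.0096  0.0185] h [0.0055 0.0132 0.015  0.0163 0.0256]
  tilt u,v deg [-0.22 -0.31]
wrist 8141 u [0.0976 0.0996 0.1484 0.1498] v [-0.0306 -0.0254  0.      0.0254  0.0306] h [0.0139 0.0149 0.0155 0.0163 0.0231]
  tilt u,v deg [-1.06  0.03]
scene 449 u [0.0632 0.0653 0.1249 0.139 ] v [-0.0277 -0.0218  0.0024  0.025   0.0335] h [0.0113 0.014  0.0151 0.0165 0.0195]
  tilt u,v deg [-0.2   0.19]
```

View pics/s3.png

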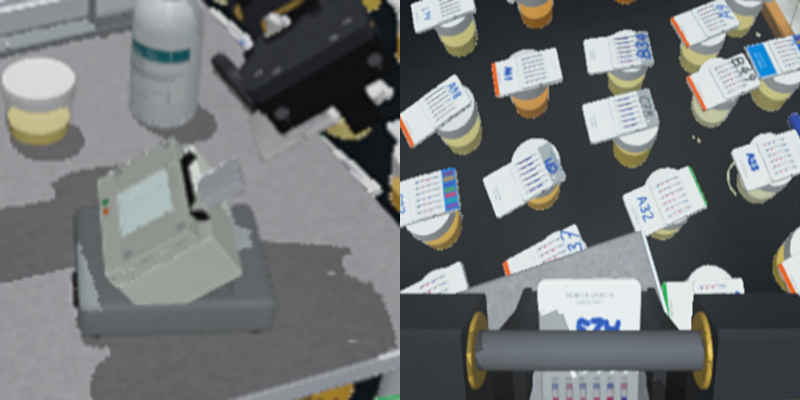

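Run:
```python
from geo import *
import pickle
D=pickle.load(open("d3.pkl","rb"))
for n,c in D.items():
    P=cloud(c);f=c["frame"].astype(int).min(-1);q=P.reshape(-1,3);d=q-HOME;u=d@S;v=d@Y;h=d@N
    k=(u>.045)&(u<.17)&(abs(v)<.03)&(h>.011)&(h<.019)&(f.ravel()>110)
    uu,vv=u[k],v[k]
    print(n,k.sum(),"u",np.percentile(uu,[.3,1,5,95,99,99.7]).round(4),"v",np.percentile(vv,[.5,2,50,98,99.5]).round(4))
    for a in np.arange(.06,.16,.01):
        j=abs(uu-a)<.004
        if j.sum()>15: print("   ",a.round(3),j.sum(),vv[j].min().round(4),vv[j].max().round(4))
```

```text
side 327 u [0.0619 0.0622 0.0636 0.1451 0.1491 0.1498] v [-0.0234 -0.0232 -0.0173  0.0181  0.0205]
    0.06 21 -0.0221 0.0213
    0.07 85 -0.0235 0.0199
    0.08 37 -0.024 -0.0036
    0.09 28 -0.0232 -0.0125
    0.1 27 -0.0234 -0.0118
    0.11 27 -0.0233 -0.0129
wrist 6831 u [0.0968 0.0974 0.0993 0.1497 0.1504 0.1506] v [-0.0231 -0.0223  0.0005  0.0223  0.023 ]
    0.1 1092 -0.0237 0.0233
    0.11 1284 -0.0233 0.0234
    0.13 447 -0.023 0.0232
    0.14 1687 -0.0233 0.0243
    0.15 1146 -0.0234 0.0232
scene 372 u [0.0633 0.0637 0.0664 0.1186 0.1259 0.1399] v [-0.0217 -0.0206  0.0027  0.0245  0.0248]
    0.07 52 -0.0209 0.0238
    0.08 52 -0.0214 0.0245
    0.09 53 -0.021 0.0252
    0.1 49 -0.0217 0.0244
    0.11 46 -0.0206 0.0241
    0.12 32 -0.0218 0.0242
```

Request:
play_rows(
  steps=[
    {"ax":0,"ay":-0.5,"az":0,"dx":-5,"dy":0.4,"dz":4,"claw":40},
    {"ax":0,"ay":0,"az":0,"dx":-4,"dy":0,"dz":4.4,"claw":40},
    {"ax":0,"ay":0,"az":0,"dx":0,"dy":0,"dz":0,"claw":40},
    {"ax":0,"ay":0,"az":0,"dx":0,"dy":0,"dz":0,"claw":40},
  ],
)

```text
time_s: 18.2
tcp_pos: [0.7482, -0.3113, 0.25]
ee_rot: [[0.787, -0.279, 0.551], [-0.229, -0.96, -0.159], [0.573, -0.002, -0.819]]
wrist_force: [-0.1, 0.4, 0.0]
gripper_width: 0.536
gripper_force: 30.0
```

```bash
python3 m5.py .095 .001
```

```text
[ 0.749  -0.3116  0.2507]
t 18.2 tcp [ 0.7482 -0.3113  0.25  ] rv [-0.08  0.01 -0.04] shift in target axes [ 1.1 -0.  -0.1] in current [ 1.1 -0.  -0.1] F [-0.1  0.4  0. ] w 46.7 gf 30.0 J [-10.1  25.4  -2.8   7.6 -27.1  78.2]
```

Request:
play_rows(
  steps=[
    {"ax":0,"ay":0,"az":0,"dx":-5,"dy":0,"dz":0,"claw":40},
    {"ax":0,"ay":0,"az":0,"dx":-5,"dy":0,"dz":0,"claw":40},
    {"ax":0,"ay":0,"az":0,"dx":-5,"dy":0,"dz":0,"claw":40},
    {"ax":0,"ay":0,"az":0,"dx":-5,"dy":0,"dz":0,"claw":40},
    {"ax":0,"ay":0,"az":0,"dx":-5,"dy":0,"dz":0,"claw":40},
    {"ax":0,"ay":0,"az":0,"dx":-5,"dy":0,"dz":0,"claw":40},
    {"ax":0,"ay":0,"az":0,"dx":-5,"dy":0,"dz":0,"claw":40},
    {"ax":0,"ay":0,"az":0,"dx":-5,"dy":0,"dz":0,"claw":40},
    {"ax":0,"ay":0,"az":0,"dx":-5,"dy":0,"dz":0,"claw":40},
    {"ax":0,"ay":0,"az":0,"dx":0,"dy":0,"dz":0,"claw":40},
  ],
)

```text
time_s: 19.2
tcp_pos: [0.7126, -0.3009, 0.2242]
ee_rot: [[0.786, -0.279, 0.551], [-0.229, -0.96, -0.159], [0.574, -0.002, -0.819]]
wrist_force: [-0.3, 0.4, -0.4]
gripper_width: 0.537
gripper_force: 30.0
```

```bash
python3 m5.py .05 .001
```

```text
[ 0.7136 -0.3013  0.2249]
t 19.2 tcp [ 0.7126 -0.3009  0.2242] rv [-0.08 -0.01 -0.04] shift in target axes [1.3 0.  0.1] in current [1.3 0.  0.1] F [-0.3  0.4 -0.4] w 46.7 gf 30.0 J [ -9.8  23.3 -11.3  10.1 -20.9  75.2]
```

Request:
play_rows(
  steps=[
    {"ax":0,"ay":0,"az":0,"dx":-3,"dy":0,"dz":0,"claw":40},
    {"ax":0,"ay":0,"az":0,"dx":-3,"dy":0,"dz":0,"claw":40},
    {"ax":0,"ay":0,"az":0,"dx":-3,"dy":0,"dz":0,"claw":40},
    {"ax":0,"ay":0,"az":0,"dx":-3,"dy":0,"dz":0,"claw":40},
    {"ax":0,"ay":0,"az":0,"dx":-3,"dy":0,"dz":0,"claw":40},
  ],
)

```text
time_s: 19.7
tcp_pos: [0.701, -0.2976, 0.2156]
ee_rot: [[0.786, -0.279, 0.551], [-0.229, -0.96, -0.159], [0.574, -0.002, -0.819]]
wrist_force: [0.7, -0.6, -0.0]
gripper_width: 0.529
gripper_force: 30.0
```

Request:
play_rows(
  steps=[
    {"ax":0,"ay":0,"az":0,"dx":-3,"dy":0,"dz":0,"claw":40},
    {"ax":0,"ay":0,"az":0,"dx":-3,"dy":0,"dz":0,"claw":40},
    {"ax":0,"ay":0,"az":0,"dx":-3,"dy":0,"dz":0,"claw":40},
    {"ax":0,"ay":0,"az":0,"dx":-3,"dy":0,"dz":0,"claw":40},
    {"ax":0,"ay":0,"az":0,"dx":-3,"dy":0,"dz":0,"claw":40},
  ],
)

```text
time_s: 20.2
tcp_pos: [0.6894, -0.2941, 0.2072]
ee_rot: [[0.786, -0.279, 0.552], [-0.229, -0.96, -0.159], [0.574, -0.002, -0.819]]
wrist_force: [1.6, -0.3, -0.1]
gripper_width: 0.535
gripper_force: 30.0
```

```bash
python3 m5.py .02 .001
```

```text
[ 0.69   -0.2944  0.2077]
t 20.2 tcp [ 0.6894 -0.2941  0.2072] rv [-0.09 -0.04 -0.05] shift in target axes [0.9 0.1 0. ] in current [0.9 0.1 0. ] F [ 1.6 -0.3 -0.1] w 46.6 gf 30.0 J [ -9.7  22.  -17.   13.  -16.5  72.1]
```

Request:
play_rows(
  steps=[
    {"ax":0,"ay":0,"az":0,"dx":-3,"dy":0,"dz":0,"claw":40},
    {"ax":0,"ay":0,"az":0,"dx":-3,"dy":0,"dz":0,"claw":40},
    {"ax":0,"ay":0,"az":0,"dx":-3,"dy":0,"dz":0,"claw":40},
    {"ax":0,"ay":0,"az":0,"dx":-3,"dy":0,"dz":0,"claw":40},
    {"ax":0,"ay":0,"az":0,"dx":-2,"dy":0,"dz":0,"claw":40},
    {"ax":0,"ay":0,"az":0,"dx":-1,"dy":0,"dz":0,"claw":40},
  ],
)

```text
time_s: 20.8
tcp_pos: [0.6775, -0.2907, 0.1986]
ee_rot: [[0.786, -0.279, 0.552], [-0.229, -0.96, -0.159], [0.574, -0.002, -0.819]]
wrist_force: [2.5, -0.4, -1.6]
gripper_width: 0.537
gripper_force: 30.0
```

```bash
python3 m5.py .005 .001
python3 - <<'E'
from geo import *
c=capture("wrist");P=cloud(c);f=c["frame"].astype(int).min(-1);d=P.reshape(-1,3)-HOME;u=d@S;v=d@Y;h=d@N
k=(u>.0)&(u<.09)&(abs(v)<.03)&(h>.001)&(h<.012)&(f.ravel()>110)
print(k.sum(),np.percentile(u[k],[95,99,99.7]).round(4),np.percentile(h[k],[5,50,95]).round(4))
E
```

```text
[ 0.6782 -0.291   0.1991]
t 20.8 tcp [ 0.6775 -0.2907  0.1986] rv [-0.08 -0.03 -0.04] shift in target axes [ 0.9  0.1 -0. ] in current [ 0.9  0.1 -0. ] F [ 2.5 -0.4 -1.6] w 46.7 gf 30.0 J [ -9.7  21.4 -20.1  15.3 -14.1  69.8]
5288 [0.049  0.0495 0.0496] [0.0047 0.006  0.0108]
```

Request:
play_rows(
  steps=[
    {"ax":0,"ay":0,"az":0,"dx":-1,"dy":0,"dz":0,"claw":40},
    {"ax":0,"ay":0,"az":0,"dx":-1,"dy":0,"dz":0,"claw":40},
    {"ax":0,"ay":0,"az":0,"dx":-1,"dy":0,"dz":0,"claw":40},
    {"ax":0,"ay":0,"az":0,"dx":0,"dy":0,"dz":0,"claw":40},
  ],
)

```text
time_s: 21.25
tcp_pos: [0.6752, -0.29, 0.1968]
ee_rot: [[0.786, -0.279, 0.552], [-0.229, -0.96, -0.159], [0.574, -0.002, -0.819]]
wrist_force: [3.1, -0.5, -2.9]
gripper_width: 0.536
gripper_force: 30.0
```

Request:
play_rows(
  steps=[
    {"ax":0,"ay":0,"az":0,"dx":-1,"dy":0,"dz":0,"claw":40},
    {"ax":0,"ay":0,"az":0,"dx":-1,"dy":0,"dz":0,"claw":40},
    {"ax":0,"ay":0,"az":0,"dx":0,"dy":0,"dz":0,"claw":40},
  ],
)

```text
time_s: 21.55
tcp_pos: [0.6736, -0.2896, 0.1957]
ee_rot: [[0.786, -0.279, 0.552], [-0.229, -0.96, -0.159], [0.574, -0.002, -0.819]]
wrist_force: [2.6, -0.7, -1.6]
gripper_width: 0.534
gripper_force: 30.1
```

```bash
python3 m5.py .0 .001
```

```text
[ 0.6743 -0.2899  0.1962]
t 21.55 tcp [ 0.6736 -0.2896  0.1957] rv [-0.09 -0.02 -0.05] shift in target axes [ 0.9  0.1 -0. ] in current [ 0.9  0.1 -0. ] F [ 2.6 -0.7 -1.6] w 46.5 gf 30.1 J [ -9.7  21.2 -21.2  16.2 -13.2  68.8]
```

Request:
play_rows(
  steps=[
    {"ax":0,"ay":0,"az":0,"dx":-0.7,"dy":0,"dz":0,"claw":40},
    {"ax":0,"ay":0,"az":0,"dx":-0.7,"dy":0,"dz":0,"claw":40},
    {"ax":0,"ay":0,"az":0,"dx":0,"dy":0,"dz":0,"claw":40},
  ],
)

```text
time_s: 21.85
tcp_pos: [0.6734, -0.2894, 0.1957]
ee_rot: [[0.785, -0.278, 0.553], [-0.229, -0.96, -0.159], [0.576, -0.002, -0.818]]
wrist_force: [3.9, -2.1, -3.2]
gripper_width: 0.533
gripper_force: 30.9
```

Request:
play_rows(
  steps=[
    {"ax":0,"ay":0,"az":0,"dx":-0.8,"dy":0,"dz":0,"claw":40},
    {"ax":0,"ay":0,"az":0,"dx":0,"dy":0,"dz":0,"claw":40},
  ],
)

```text
time_s: 22.05
tcp_pos: [0.6733, -0.2893, 0.1956]
ee_rot: [[0.784, -0.278, 0.554], [-0.228, -0.961, -0.159], [0.577, -0.002, -0.817]]
wrist_force: [6.7, -2.5, -2.5]
gripper_width: 0.535
gripper_force: 31.4
```

Request:
play_rows(
  steps=[
    {"ax":0,"ay":0,"az":0,"dx":0,"dy":0,"dz":0,"claw":50},
    {"ax":0,"ay":0,"az":0,"dx":1,"dy":0,"dz":0,"claw":60},
    {"ax":0,"ay":0,"az":0,"dx":1,"dy":0,"dz":0,"claw":64},
    {"ax":0,"ay":0,"az":0,"dx":0,"dy":0,"dz":0,"claw":64},
    {"ax":0,"ay":0,"az":0,"dx":0,"dy":0,"dz":-15,"claw":64},
    {"ax":0,"ay":0,"az":0,"dx":0,"dy":0,"dz":-25,"claw":64},
    {"ax":0,"ay":0,"az":0,"dx":0,"dy":0,"dz":-30,"claw":64},
    {"ax":0,"ay":0,"az":0,"dx":0,"dy":0,"dz":-30,"claw":64},
    {"ax":0,"ay":0,"az":0,"dx":0,"dy":0,"dz":0,"claw":64},
  ],
)

```text
time_s: 22.95
tcp_pos: [0.6179, -0.2734, 0.2831]
ee_rot: [[0.782, -0.278, 0.558], [-0.228, -0.96, -0.16], [0.58, -0.002, -0.815]]
wrist_force: [-0.2, 0.6, 0.7]
gripper_width: 0.739
gripper_force: 0.0
```

```bash
cat > m6.py <<'E'
from geo import *
import pickle,sys
go(HOME,RH)
D={n:capture(n) for n in("side","wrist")}
a=D["side"]["frame"][190:330,290:430];b=D["wrist"]["frame"]
cv2.imwrite("pics/%s.png"%sys.argv[1],np.hstack([cv2.resize(a,(400,400),interpolation=cv2.INTER_CUBIC),cv2.resize(b[:,120:520],(400,400))]))
for n,c in D.items():
    P=cloud(c);f=c["frame"].astype(int).min(-1);d=P.reshape(-1,3)-HOME;u=d@S;v=d@Y;h=d@N
    k=(u>.02)&(u<.09)&(abs(v)<.03)&(h>.001)&(h<.012)&(f.ravel()>110)
    print(n,k.sum(),"u",np.percentile(u[k],[95,99,99.7]).round(4),"v",np.percentile(v[k],[1,99]).round(4),"h",np.percentile(h[k],[5,50,95]).round(4))
    # cover top edge: at cover height
    k=(u>-.08)&(u<.03)&(abs(v)<.02)&(abs(h-.0135)<.0015)
    if k.sum(): print("  cover u",np.percentile(u[k],[.5,1,99,99.5]).round(4))
E
python3 m6.py f1
```

```text
t 22.95 tcp [ 0.6179 -0.2734  0.2831] rv [-0.13 -0.45 -0.04] shift in target axes [-29.7   0.  110.6] in current [-30.5   0.3 110.3] F [-0.2  0.6  0.7] w 64.3 gf 0.0 J [ -8.5  11.  -20.4  10.8 -23.8  73.8]
side 232 u [0.0428 0.0434 0.0435] v [-0.0242  0.022 ] h [0.0021 0.0038 0.0051]
  cover u [-0.0588 -0.0585  0.012   0.0126]
wrist 1682 u [0.0414 0.042  0.0421] v [-0.0238  0.0223] h [0.0023 0.0034 0.0046]
  cover u [-0.0596 -0.0595  0.0115  0.0117]
```

View pics/f1.png

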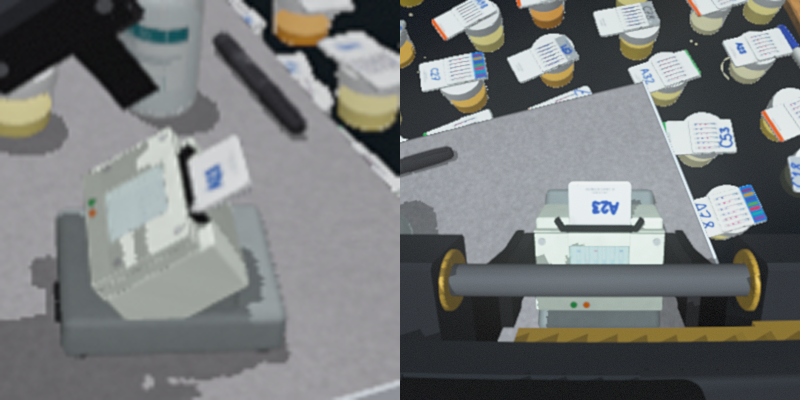

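The picture shows the cassette fully in the slot: rear end at (230,165) on the left and (600,205) on the right, strips visible behind the window, and the arm clear. The rear end measures 102 mm from the cover's lower edge, which matches the end stop. I'll check the tab and the bystanders, then hand in.

Run:
```python
from h import *
import pickle
a=pickle.load(open("d0.pkl","rb"))["scene"];b=capture("scene")
def tab(c):
    P=cloud(c);f=c["frame"].astype(int);Q=P[(f[...,2]>130)&(f[...,1]<60)&(f[...,0]<60)];Q=Q[(Q[:,2]>.142)&(Q[:,2]<.152)&(Q[:,0]<.7)&(Q[:,1]>0)];return Q.mean(0)
t0,t1=tab(a),tab(b);print(t0,t1)
def blob(c,lo,hi):
    q=cloud(c).reshape(-1,3);k=((q>lo)&(q<hi)).all(1);return q[k].mean(0).round(4),k.sum()
for n,lo,hi in[("timer",(.47,-.12,.1),(.56,-.03,.13)),("pot",(.57,-.12,.1),(.66,-.03,.16)),("bottle",(.68,-.12,.1),(.77,-.03,.23)),("marker",(.785,-.17,.1),(.825,-.02,.125)),("stack",(.70,.07,.12),(.82,.15,.17))]:
    print(n,blob(a,lo,hi),blob(b,lo,hi))
```

```text
[0.57340858 0.08957758 0.14561055] [0.57331492 0.08969974 0.14560507]
timer (array([ 0.5137, -0.0694,  0.1106]), np.int64(720)) (array([ 0.5137, -0.069 ,  0.1103]), np.int64(731))
pot (array([ 0.6093, -0.0669,  0.1384]), np.int64(776)) (array([ 0.6093, -0.0668,  0.1385]), np.int64(774))
bottle (array([ 0.7144, -0.0652,  0.1682]), np.int64(1254)) (array([ 0.7147, -0.0645,  0.168 ]), np.int64(1238))
marker (array([ 0.8016, -0.0587,  0.1082]), np.int64(165)) (array([ 0.8012, -0.0582,  0.1084]), np.int64(163))
stack (array([0.7546, 0.1102, 0.1468]), np.int64(1613)) (array([0.7561, 0.1094, 0.1454]), np.int64(1593))
```

```bash
python3 -c "
from station import *
print(finish_job())"
```

```text
the job is handed in; nothing more can be done
None
```

The job is handed in: the tab was pulled to its stop and eased back home, the fed-out cassette sits face up against the reader's end stop, and the last camera check showed the other items had not moved.

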